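# Gauge the gap between lapping disc and tool rest

### The arm

A 6-joint arm with a two-finger parallel gripper is mounted at the origin on the work surface. World frame = base frame: x ahead of the robot, y to its left, z up, the work surface at z = 0. Lengths are in m, angles in rad, forces in N, time in s.
With the tool pointing down it reaches from about 0.25 to 0.775 m from the base axis. Payload 4 kg.
Tool frame: the origin (TCP) lies at the very end of the fingers, on their centre line; the grasp point (between the pads) lies 19 mm behind it (r.grip_depth is the distance from the TCP to the grasp point, in m); z points along the fingers, y is the direction in which the jaws open and shut (so a half turn about z gives the same grasp; the last joint's range is limited). The gripper opens to 85 mm and grips with 20 to 120 N. Pads are 22 mm wide; open, the fingers measure 114 mm over their backs; the gripper's body (76 mm by 85 mm) begins 54 mm behind the grasp point. The pads swing forward as they close: fully open they stand 13 mm farther back than shut.
Start: joints at [1.245, 0.087, 1.371, -0, 1.684, -0.103], TCP at [0.122, 0.536, 0.231] pointing down, gripper open.
Joint ranges: [-3.1, 3.1], [-0.76, 2.03], [0.27, 2.55], [-1.08, 4.22], [0.17, 2.65], [-2.57, 2.57]. Speed limits (rad/s): [2.79, 2.79, 3.14, 3.14, 3.14, 3.14].

### API

Orientations are given as a rotation vector (axis times angle).
In Python, from plant import r, optics, order gives the robot as it stands.
- The arm moves only by the tool step_arm, never from a script. Its argument "plan" is a list of rows, each a list of 5 numbers: the closure, from -1 (fully open) to 1 (shut), then the shift along the tool's x, y, z in units of 30 mm (1.0 is 30 mm), then the turn about the tool's z in units of 5 degrees (1.0 is 5 degrees). In form: [[hand, dx, dy, dz, roll], ...]. A call has 1 to 10 rows; each row shifts and turns the commanded pose from where the row before left it, along the tool's axes as they then stand; what a row does not reach is not made up. A row lasts 1/12 s, in which the tool goes at most 41.7 mm and 7.16 degrees, less where a joint would pass 70% of its speed; a pose out of reach is approached as far as the arm can. A call is refused whole if a number of a shift passes 1 or a number of a turn 1, either way. A call with a gripper value outside its range is refused whole. The fingers move at their own pace and stop on an object; "squeeze" is the grip in N (left out, the last holds). Time passes only in rows, so rows that do not move let the fingers close. It gives the time, the measured TCP pose, the force and the opening at its end, in the units of the state.
- r.state(): the state, without advancing time (a new reading comes with each control period).
- optics.get_image(name): name is "scene" or "side" or "wrist"; returns (picture, depth): 480x640x3 uint8, red, green, blue; 480x640 float32, m along the optical axis (not along the pixel's ray), 0 where there is no reading.
- optics.get_calibration(name): a dict with "camera_matrix" (3x3 intrinsics, pixels), "world_from_camera" (4x4, takes a point from camera to world coordinates); the wrist camera has in their place "T_tool_cam" (4x4, takes a point from camera to tool coordinates, whose origin is the TCP and whose axes are the flange's). Camera axes: x right, y down, z forward; pixel columns grow to the right and rows downward; lengths in m; the calibration is good to about 2 mm. A picture is of the moment at which its call begins: read the wrist's pose just before it. get_calibration takes no time and is no camera call.
- order.finish_job(): hands the job in, once; it reports no verdict.
The state is a dict: "time_s": time; "qpos": joint angles; "joint_vel": joint speeds; "joint_torque": joint torques, N m; "eef_pos": TCP position; "eef_rot": TCP orientation; "force": force on the tool from outside, world axes, zero at the start; "torque": the same for the moment, N m; "finger_gap": opening from 0.0 (shut) to 1.0 (fully open).
Only numpy, scipy, OpenCV 4.12 (cv2) and the standard library are available. Lean on these libraries where they do the work, as an engineer would, in place of code of your own. Each camera call takes 0.05 s, during which the arm holds its last target.

### The job

The grinder has just been refitted and is switched off; measure the gap between its flat disc and the tool rest. Take the steel taper gauge (the tool with the flat rectangular handle) out of the aluminium pen holder and, holding it upright with its flat face towards the disc, slide it tip down between the disc and the middle part of the tool rest until it drags snugly on both, without forcing it. Finish with the gauge still gripped and held at that depth so that I can read it, and leave the switch and everything else on the desk as it is.

Things in the scene. Friction and masses are not known exactly. Their poses are not given: they have to be found in the camera images.
- gauge: Steel taper gauge, 145 mm, 0.11 kg, tip down in any pocket of the holder, axes parallel to the holder's. Origin at the tip end; z up to the handle, x along its width, y out of its flat face (the plane y = 5.5 mm, full length). The other face slopes: blade 16 mm wide, 2 mm thick at the tip, growing 1 mm per 8 mm to 11 mm at z = 72 mm, then constant to z = 97 mm where the handle begins.
- gauge_tip (a point): The tip of the gauge: middle of the lower edge of its flat face (gauge frame x 0, y 5.5 mm, z 0).
- gauge_handle (a point): Centre of the gauge's flat rectangular aluminium handle (gauge frame x 0, y -0.5, z 121 mm): 30 mm wide (x), 12 mm thick (y -6.5 to 5.5, flush with the flat face), z 97 to 145 mm. Its lower end rests on the holder's top, so the tip starts 3 mm above the desk. The other three tools in the holder have round handles.
- gauge_back (a point): Middle of the handle's back face, the side opposite the flat face (gauge frame x 0, y -6.5 mm, z 121 mm).
- holder: Silver aluminium pen holder, fixed block 56 mm (x) by 232 mm (y) by 100 mm high, origin under its centre. Four through pockets in a row along y (-87, -29, 29, 87 mm), each 21 mm (x) by 16 mm (y). The gauge's flat face looks to the holder's +y. Neighbours' handles are up to 26 mm across and stand up to 50 mm above the holder's top.
- grinder: Grinder, fixed: white motor housing on a grey base, 128 mm high. Origin on the desk straight below the centre of the disc's working face; y axis points from that face back along the axle to the motor, z up. The housing fills x -59 to 59 mm, y 40 to 172 mm.
- disc: The grinder's flat upright lapping disc, 88 mm in diameter, 12 mm thick, fixed (does not turn), same origin and axes as the grinder; its flat working face is the plane y = 0, its centre at height 82 mm, its top at 126 mm. The face looks to -y, to the tool rest.
- disc_face (a point): Point on the disc's working face, x = 0, 95 mm above the desk (level with the rest's top); axes as the grinder's.
- rest: Fixed steel tool rest before the disc, axes as the grinder's. Origin on the desk below the middle of its disc-side edge. Table 64 mm wide (x -32 to 32), y -46 to 0, top 95 mm above the desk; its disc-side edge is turned down into an upright plate 30 mm deep, parallel to the disc. The gap from plate to disc, 5.5 to 8.5 mm, differs each time and is clear down to 20 mm above the desk.
- rest_edge (a point): Middle of the rest's top edge that faces the disc, 95 mm above the desk; axes as the grinder's.
- rocker (a joint): Black rocker switch, 20 by 26 mm, on top of the motor housing at x 0, y 143 mm, height 130 mm in the grinder's frame: 0 is off as at the start; pressing its raised end (+y side) takes it to 0.34, on. Leave alone.
- burnisher: Burnisher with a pear-shaped wooden handle in the holder, origin at 3 mm above the desk under its axis. Bystander.
- scriber: Scriber with a slim round steel handle in the holder, origin as the burnisher's. Bystander.
- pusher: Nib pusher with a mushroom-shaped wooden handle in the holder, origin as the burnisher's. Bystander.
- section0: Blue acrylic pen section standing on end, 17 mm across, 46 mm high, origin under its centre. Bystander.
- section1: Green acrylic pen section, 17 mm across, 40 mm high. Bystander.
- section2: Amber acrylic pen section, 17 mm across, 52 mm high. Bystander.
- nib_dish: Round white ceramic nib dish, 80 mm across, 20 mm high. Bystander.
- ink: Ink jar, 52 mm across, 55 mm high. Bystander.
- pad: Grey polishing pad block, 75 by 25 by 15 mm, lying. Bystander.

How it is judged:
By the outcome, as a careful person would: the job done as asked, in the order asked, and still so for the second after the job is handed in, while the arm keeps its last pose, push and grip.
It also fails if it takes over 42 s, if anything falls off the work surface, if the arm or the gripper's body presses on something with over 40 N, if the wrist force passes 120 N, or if a joint passes its speed limit or range.

## Working session

There is one attempt and no reset: what is moved stays moved. The work goes in short steps, Python scripts to look and compute and a tool call to move; the robot and the scene stay as the last step left them, time stands still between calls to the robot, and variables do not carry over. Pictures are saved under pics/ and viewed, and the job is handed in when it is done.

Besides the shell and the picture viewer there is one more tool, called after "Request:" as a command line: name --pt "numbers of a row" for each row, then --argument value for the rest. step_arm: Moves the arm, as the interface text tells. Its arguments: {"type":"object","properties":{"plan":{"type":"array","items":{"type":"array","items":{"type":"number"}}},"squeeze":{"type":"number"}},"required":["plan"]}

```bash
mkdir -p pics; ls
cat > h.py <<'E'
import numpy as np, cv2
from plant import r, optics, order
def snap(n,f):
    p,d=optics.get_image(n); cv2.imwrite(f'pics/{f}.png',p[:,:,::-1]); np.save(f'pics/{f}.npy',d); return p,d
E
python3 - <<'E'
from h import *
print(r.state())
for n in("scene","side","wrist"):
    snap(n,n+"0"); print(optics.get_calibration(n))
E
```

```text
pics
{'time_s': 0.0, 'qpos': array([ 1.24489535e+00,  8.80105064e-02,  1.37230280e+00,  1.46621749e-05,
        1.68361581e+00, -1.03137247e-01]), 'joint_vel': array([ 1.97809106e-03, -2.30834139e-04, -1.44544292e-03, -2.18642944e-04,
       -3.47629955e-05,  2.91733578e-05]), 'joint_torque': array([-7.57012240e-04, -3.51874602e+01, -3.13268173e+01, -2.38391067e-04,
        1.10158909e-02,  1.03466488e-05]), 'eef_pos': array([0.12136361, 0.53591567, 0.23008418]), 'eef_rot': array([-0.34913375, -3.12161543,  0.00358052]), 'force': array([ 0.2441914 , -0.04262378, -0.15550352]), 'torque': array([-0.00957107, -0.00618792, -0.0155415 ]), 'finger_gap': 0.9995052757557332}
{'camera_matrix': array([[616.78489425,   0.        , 327.01304272],
       [  0.        , 616.78489425, 250.48903345],
       [  0.        ,   0.        ,   1.        ]]), 'world_from_camera': array([[ 0.45458569,  0.70579243, -0.5433313 ,  1.25322923],
       [ 0.89054669, -0.34872224,  0.29209483, -0.35360912],
       [ 0.01668661, -0.61664402, -0.78706525,  1.17294041],
       [ 0.        ,  0.        ,  0.        , 
[... 284 characters left out ...]
717439, -0.62904098,  0.73702936, -0.83560219],
       [-0.01958503, -0.75723229, -0.65285196,  0.86271925],
       [ 0.        ,  0.        ,  0.        ,  1.        ]])}
{'camera_matrix': array([[414.07201723,   0.        , 317.73025058],
       [  0.        , 414.07201723, 238.84948304],
       [  0.        ,   0.        ,   1.        ]]), 'T_tool_cam': array([[-1.02168727e-04, -9.65099898e-01, -2.61881989e-01,
         6.66888232e-02],
       [ 9.99999964e-01, -3.34541446e-05, -2.66845888e-04,
        -1.39898552e-04],
       [ 2.48771902e-04, -2.61882006e-01,  9.65099867e-01,
        -1.42523314e-01],
       [ 0.00000000e+00,  0.00000000e+00,  0.00000000e+00,
         1.00000000e+00]])}
```

View pics/scene0.png

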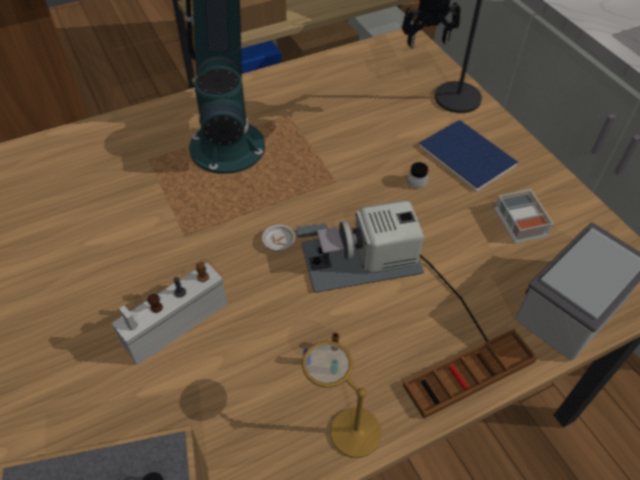

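View pics/side0.png

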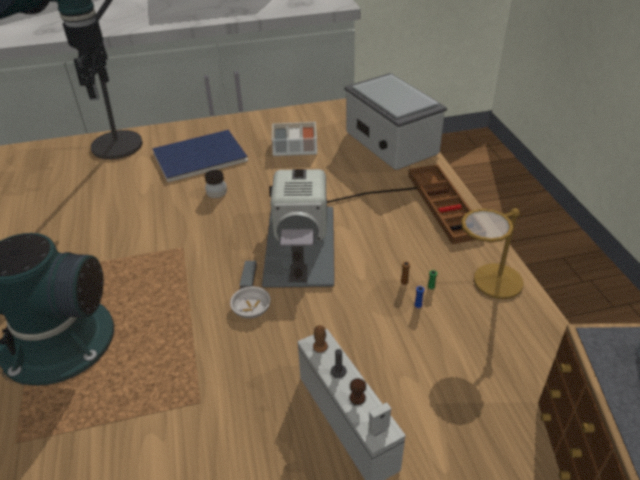

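View pics/wrist0.png

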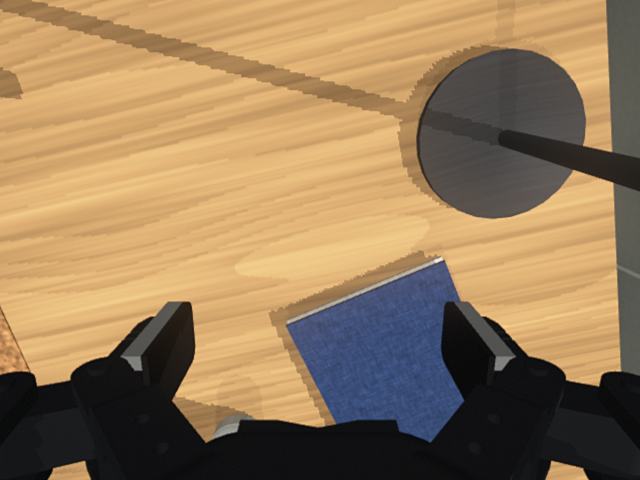

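The scene view shows the holder at about (170,310), with the gauge at its near end around (128,318). The grinder is at about (375,240), with the disc at (347,238) and the rest at (328,240). I'll enlarge these.

Run:
```python
import cv2,numpy as np
a=cv2.imread('pics/scene0.png');b=cv2.imread('pics/side0.png')
f=lambda im,x,y,w,h,k:cv2.resize(im[y:y+h,x:x+w],None,fx=k,fy=k,interpolation=cv2.INTER_CUBIC)
cv2.imwrite('pics/c1.png',f(a,105,255,130,105,6))
cv2.imwrite('pics/c2.png',f(a,290,195,140,100,5.7))
cv2.imwrite('pics/c3.png',f(b,290,320,120,160,3.7))
cv2.imwrite('pics/c4.png',f(b,225,160,120,140,4.2))
```

```text
(no output)
```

View pics/c1.png

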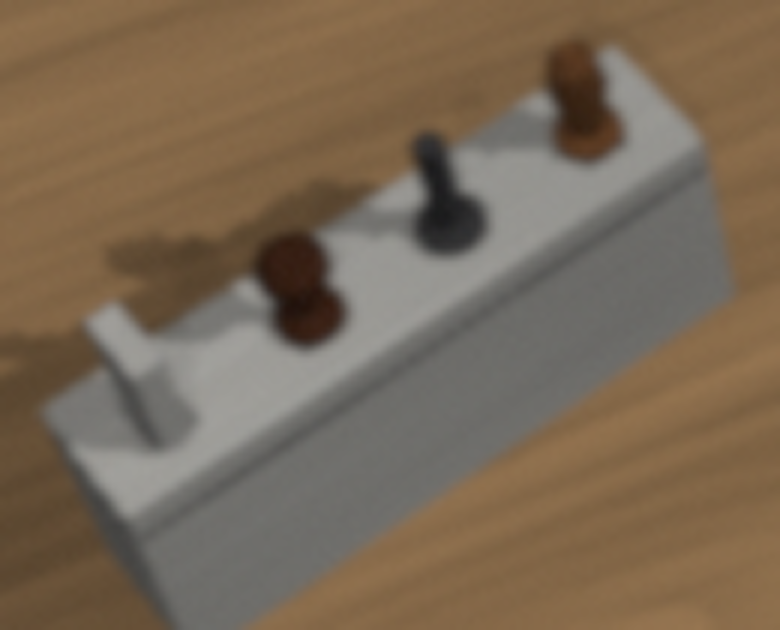

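View pics/c2.png

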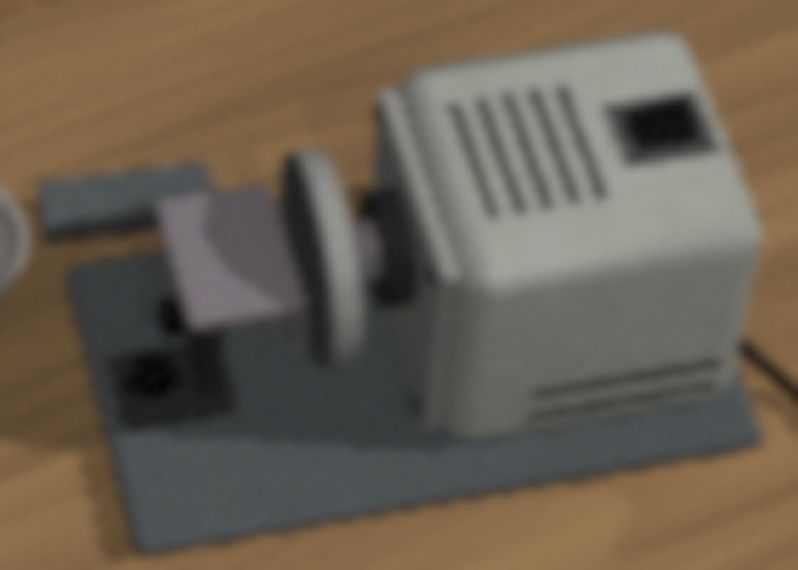

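View pics/c3.png

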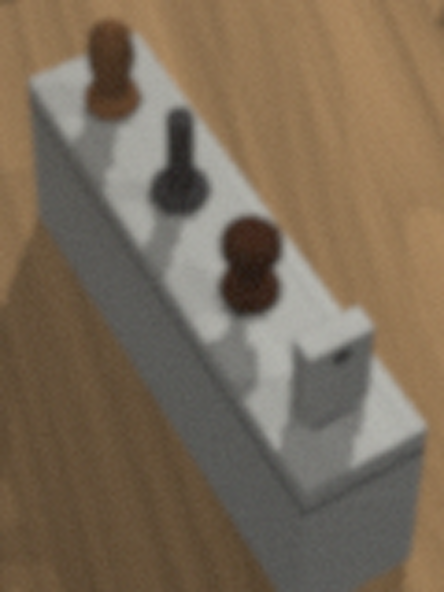

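View pics/c4.png

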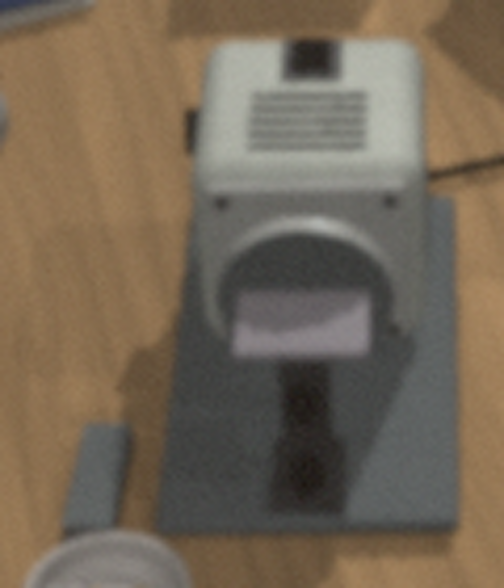

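```bash
cat >> h.py <<'E'
def ray(n,u,v,z,cal=None):
    c=cal or optics.get_calibration(n);T=c['world_from_camera'];K=c['camera_matrix']
    d=T[:3,:3]@np.linalg.solve(K,[u,v,1.]);o=T[:3,3];return o+d*(z-o[2])/d[2]
E
python3 - <<'E'
from h import *
np.set_printoptions(precision=4,suppress=True)
def go(n,pts,k,off,z):
    P=[ray(n,u/k+off[0],v/k+off[1],z)[:2] for u,v in pts]
    for i,p in enumerate(P): 
        e=P[(i+1)%len(P)]-p; print(n,p,np.linalg.norm(e).round(4),np.degrees(np.arctan2(e[1],e[0])).round(1))
    print('mean',np.mean(P,0))
go('scene',[(45,410),(125,520),(700,145),(615,50)],6,(105,255),.1)
go('side',[(35,85),(135,35),(425,430),(305,505)],3.7,(290,320),.1)
go('scene',[(157,203),(265,187),(305,300),(190,332)],5.7,(290,195),.095)
go('side',[(235,292),(368,290),(372,355),(233,358)],4.2,(225,160),.095)
# gauge top z=.148
go('scene',[(88,320),(115,302),(160,350),(130,375)],6,(105,255),.148)
go('side',[(297,340),(360,310),(373,327),(308,360)],3.7,(290,320),.148)
E
```

```text
scene [ 0.4872 -0.4265] 0.0544 13.0
scene [ 0.5402 -0.4142] 0.2302 104.6
scene [ 0.4823 -0.1914] 0.0544 -167.0
scene [ 0.4293 -0.2036] 0.2303 -75.4
mean [ 0.4848 -0.3089]
side [ 0.4292 -0.2088] 0.0532 18.2
side [ 0.4797 -0.1923] 0.2308 -75.4
side [ 0.538  -0.4156] 0.0573 -161.8
side [ 0.4836 -0.4335] 0.2311 103.6
mean [ 0.4826 -0.3125]
scene [0.4483 0.0532] 0.0442 74.7
scene [0.46   0.0958] 0.0596 -12.3
scene [0.5182 0.0831] 0.0478 -97.0
scene [0.5124 0.0356] 0.0664 164.6
mean [0.4847 0.0669]
side [0.4577 0.0968] 0.0651 -14.3
side [0.5207 0.0807] 0.0486 -101.2
side [0.5113 0.033 ] 0.0659 166.3
side [0.4473 0.0486] 0.0493 77.8
mean [0.4843 0.0647]
scene [ 0.4941 -0.4018] 0.0102 106.8
scene [ 0.4911 -0.3921] 0.0258 17.9
scene [ 0.5157 -0.3842] 0.0123 -66.1
scene [ 0.5207 -0.3954] 0.0273 -166.5
mean [ 0.5054 -0.3934]
side [ 0.4914 -0.3942] 0.0278 13.1
side [ 0.5184 -0.3879] 0.0087 -74.6
side [ 0.5207 -0.3963] 0.029 -165.6
side [ 0.4927 -0.4034] 0.0093 98.3
mean [ 0.5058 -0.3954]
```

```bash
cat >> h.py <<'E'
from scipy.spatial.transform import Rotation as Ro
def plan(target,yawY,n,hand,nroll=None,turn=None):
    """straight line to target in n rows; turn deg about tool z total (default shortest)"""
    s=r.state();p=s['eef_pos'].copy();R=Ro.from_rotvec(s['eef_rot'])
    y=R.as_matrix()[:,1]; cur=np.degrees(np.arctan2(y[1],y[0]))
    if turn is None: turn=-((yawY-cur+180)%360-180)
    nroll=nroll or n; step=(np.array(target)-p)/n; out=[]
    for i in range(n):
        t=turn/nroll if i<nroll else 0
        l=R.as_matrix().T@step
        out.append([hand]+[round(float(v)/.03,2) for v in l]+[round(t/5,2)])
        R=R*Ro.from_rotvec([0,0,np.radians(t)])
    print('cur yawY',cur,'turn',turn)
    for i in range(0,n,10): print(out[i:i+10])
E
python3 - <<'E'
from h import *
plan([.50,-.385,.235],-75.4,36,-1,31,152.7)
E
```

```text
cur yawY 77.23865187711023 turn 152.7
[[-1, -0.53, -0.75, -0.0, 0.99], [-1, -0.59, -0.71, -0.0, 0.99], [-1, -0.65, -0.65, -0.0, 0.99], [-1, -0.71, -0.59, -0.0, 0.99], [-1, -0.75, -0.53, -0.0, 0.99], [-1, -0.8, -0.46, -0.0, 0.99], [-1, -0.83, -0.39, -0.0, 0.99], [-1, -0.86, -0.32, -0.0, 0.99], [-1, -0.89, -0.25, -0.0, 0.99], [-1, -0.91, -0.17, -0.0, 0.99]]
[[-1, -0.92, -0.09, -0.0, 0.99], [-1, -0.92, -0.01, -0.0, 0.99], [-1, -0.92, 0.07, -0.0, 0.99], [-1, -0.91, 0.15, -0.0, 0.99], [-1, -0.89, 0.22, -0.0, 0.99], [-1, -0.87, 0.3, -0.0, 0.99], [-1, -0.84, 0.37, -0.0, 0.99], [-1, -0.81, 0.44, -0.0, 0.99], [-1, -0.77, 0.51, -0.0, 0.99], [-1, -0.72, 0.58, -0.0, 0.99]]
[[-1, -0.67, 0.64, -0.0, 0.99], [-1, -0.61, 0.69, -0.0, 0.99], [-1, -0.55, 0.74, -0.0, 0.99], [-1, -0.48, 0.79, -0.0, 0.99], [-1, -0.41, 0.82, -0.0, 0.99], [-1, -0.34, 0.86, -0.0, 0.99], [-1, -0.27, 0.88, -0.0, 0.99], [-1, -0.19, 0.9, -0.0, 0.99], [-1, -0.11, 0.92, -0.0, 0.99], [-1, -0.03, 0.92, -0.0, 0.99]]
[[-1, 0.05, 0.92, -0.0, 0.99], [-1, 0.13, 0.91, -0.0, 0.0], [-1, 0.13, 0.91, -0.0, 0.0], [-1, 0.13, 0.91, -0.0, 0.0], [-1, 0.13, 0.91, -0.0, 0.0], [-1, 0.13, 0.91, -0.0, 0.0]]
```

Request:
step_arm --pt "0.1 -0.53 -0.75 0 1" --pt "0.1 -0.59 -0.71 0 1" --pt "0.1 -0.65 -0.65 0 1" --pt "0.1 -0.71 -0.59 0 1" --pt "0.1 -0.75 -0.53 0 1" --pt "0.1 -0.8 -0.46 0 1" --pt "0.1 -0.83 -0.39 0 1" --pt "0.1 -0.86 -0.32 0 1" --pt "0.1 -0.89 -0.25 0 1" --pt "0.1 -0.91 -0.17 0 1"

```text
time_s: 0.98
eef_pos: [0.2253, 0.279, 0.231]
eef_rot: [-1.641, -2.679, 0.0]
force: [0.8, -0.1, -0.6]
finger_gap: 0.449
```

Request:
step_arm --pt "0.1 -0.92 -0.09 0 1" --pt "0.1 -0.92 -0.01 0 1" --pt "0.1 -0.92 0.07 0 1" --pt "0.1 -0.91 0.15 0 1" --pt "0.1 -0.89 0.22 0 1" --pt "0.1 -0.87 0.3 0 1" --pt "0.1 -0.84 0.37 0 1" --pt "0.1 -0.81 0.44 0 1" --pt "0.1 -0.77 0.51 0 1" --pt "0.1 -0.72 0.58 0 1"

```text
time_s: 1.82
eef_pos: [0.3254, 0.0213, 0.2312]
eef_rot: [2.62, 1.733, 0.0]
force: [1.0, 0.1, -0.0]
finger_gap: 0.451
```

Request:
step_arm --pt "0.1 -0.67 0.64 0 1" --pt "0.1 -0.61 0.69 0 1" --pt "0.1 -0.55 0.74 0 1" --pt "0.1 -0.48 0.79 0 1" --pt "0.1 -0.41 0.82 0 1" --pt "0.1 -0.34 0.86 0 1" --pt "0.1 -0.27 0.88 0 1" --pt "0.1 -0.19 0.9 0 1" --pt "0.1 -0.11 0.92 0 1" --pt "0.1 -0.03 0.92 0 0.6"

```text
time_s: 2.65
eef_pos: [0.4228, -0.2376, 0.2308]
eef_rot: [-3.098, -0.518, 0.001]
force: [0.8, 1.2, 0.7]
finger_gap: 0.453
```

Run:
```python
from h import *
plan([.50,-.385,.235],-75.4,6,.1)
```

```text
cur yawY -71.00012674896043 turn 4.399873251039594
[[0.1, 0.14, 0.91, -0.02, np.float64(0.15)], [0.1, 0.15, 0.91, -0.02, np.float64(0.15)], [0.1, 0.16, 0.91, -0.02, np.float64(0.15)], [0.1, 0.17, 0.91, -0.02, np.float64(0.15)], [0.1, 0.19, 0.91, -0.02, np.float64(0.15)], [0.1, 0.2, 0.9, -0.02, np.float64(0.15)]]
```

Request:
step_arm --pt "0.1 0.14 0.91 0 0.15" --pt "0.1 0.15 0.91 0 0.15" --pt "0.1 0.16 0.91 0 0.15" --pt "0.1 0.17 0.91 0 0.15" --pt "0.1 0.19 0.91 0 0.15" --pt "0.1 0.2 0.85 0 0.15" --pt "0.1 0 0 0 0" --pt "0.1 0 0 0 0"

```text
time_s: 3.32
eef_pos: [0.4999, -0.3825, 0.2294]
eef_rot: [-3.113, -0.401, 0.003]
force: [-1.1, 0.6, -0.1]
finger_gap: 0.453
```

Run:
```python
from h import *
s=r.state();print(s['eef_pos'],s['eef_rot'],s['finger_gap']);snap('wrist','w1')
```

```text
[ 0.49990662 -0.38253052  0.22937841] [-3.11316584e+00 -4.01028986e-01  3.07640773e-03] 0.4533973609721009
```

View pics/w1.png

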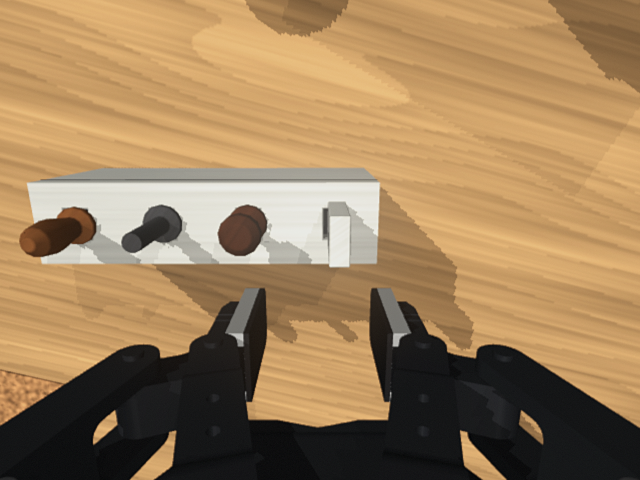

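```bash
cat >> h.py <<'E'
def wcal(s):
    c=optics.get_calibration('wrist');T=np.eye(4);T[:3,:3]=Ro.from_rotvec(s['eef_rot']).as_matrix();T[:3,3]=s['eef_pos']
    return dict(camera_matrix=c['camera_matrix'],world_from_camera=T@c['T_tool_cam'])
def proj(cal,P):
    P=np.linalg.inv(cal['world_from_camera'])@np.append(P,1);q=cal['camera_matrix']@P[:3];return q[:2]/q[2]
E
python3 - <<'E'
import cv2
a=cv2.imread('pics/w1.png');cv2.imwrite('pics/w1c.png',cv2.resize(a[180:290,290:400],None,fx=5.4,fy=5.4,interpolation=cv2.INTER_CUBIC))
E
```

```text
(no output)
```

View pics/w1c.png

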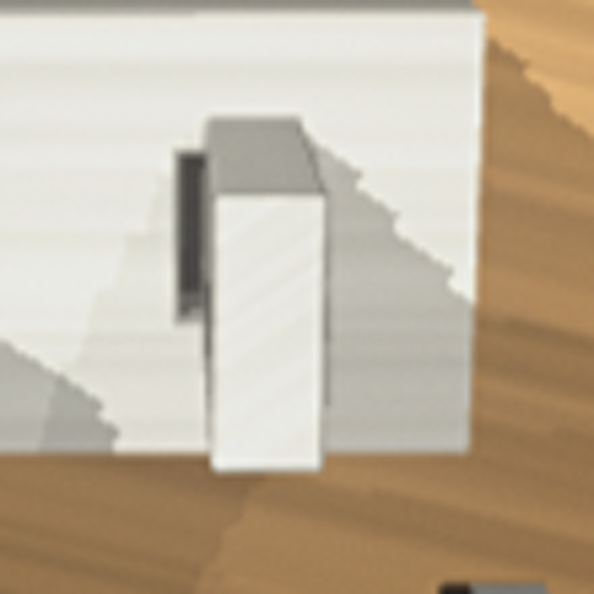

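Run:
```python
from h import *
np.set_printoptions(precision=4,suppress=True)
s=r.state();c=wcal(s);k=5.4
def go(pts,z):
    P=[ray('wrist',290+u/k,180+v/k,z,c)[:2] for u,v in pts]
    for i,p in enumerate(P):
        e=P[(i+1)%len(P)]-p; print(p,np.linalg.norm(e).round(4),np.degrees(np.arctan2(e[1],e[0])).round(1))
    print('mean',np.mean(P,0))
go([(215,194),(324,194),(321,470),(212,470)],.148)
go([(205,118),(300,118)],.1)
go([(177,150),(177,322)],.1)
P=[(28,182),(378.5,182),(377,264),(43,264)]
go([((u-290)*k,(v-180)*k) for u,v in P],.1)
```

```text
[ 0.5186 -0.3834] 0.0112 -75.3
[ 0.5214 -0.3942] 0.0299 -164.7
[ 0.4926 -0.4021] 0.0116 104.8
[ 0.4896 -0.3909] 0.0299 14.5
mean [ 0.5055 -0.3927]
[ 0.5179 -0.3836] 0.0117 -75.3
[ 0.5209 -0.3949] 0.0117 104.7
mean [ 0.5194 -0.3893]
[ 0.5131 -0.3813] 0.0221 -165.1
[ 0.4918 -0.387 ] 0.0221 14.9
mean [ 0.5025 -0.3841]
[ 0.4804 -0.1891] 0.2308 -75.3
[ 0.5391 -0.4123] 0.0568 -164.1
[ 0.4844 -0.4279] 0.232 104.8
[ 0.4253 -0.2035] 0.0569 14.7
mean [ 0.4823 -0.3082]
```

Run:
```python
from h import *
plan([.5055,-.3927,.108],-75.2,6,.1)
```

```text
cur yawY -75.27429629242617 turn -0.07429629242616897
[[0.1, 0.02, 0.07, 0.68, np.float64(-0.0)], [0.1, 0.02, 0.07, 0.68, np.float64(-0.0)], [0.1, 0.02, 0.07, 0.68, np.float64(-0.0)], [0.1, 0.02, 0.07, 0.68, np.float64(-0.0)], [0.1, 0.02, 0.07, 0.68, np.float64(-0.0)], [0.1, 0.02, 0.07, 0.68, np.float64(-0.0)]]
```

Request:
step_arm --pt "0.1 0.06 0.19 0.4 0" --pt "0.1 0.06 0.19 0.4 0" --pt "0.1 0 0 0.8 0" --pt "0.1 0 0 0.8 0" --pt "0.1 0 0 0.8 0" --pt "0.1 0 0 0.6 0" --pt "0.1 0 0 0.25 0" --pt "0.1 0 0 0 0" --pt "0.1 0 0 0 0"

```text
time_s: 4.12
eef_pos: [0.5064, -0.3917, 0.1096]
eef_rot: [-3.115, -0.403, 0.0]
force: [0.4, -0.6, -0.6]
finger_gap: 0.448
```

Run:
```python
from h import *
s=r.state();print(s['eef_pos'],s['force'],s['finger_gap']);snap('wrist','w2')
```

```text
[ 0.50636653 -0.39167983  0.10957456] [ 0.42114174 -0.60040155 -0.58332541] 0.4481526646064017
```

View pics/w2.png

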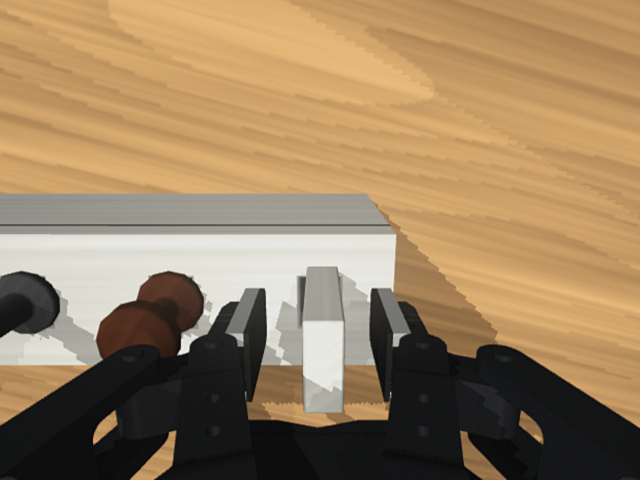

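Request:
step_arm --pt "0.1 0 0.04 0.03 0" --pt "0.5 0 0 0 0" --pt "1 0 0 0 0" --pt "1 0 0 0 0" --pt "1 0 0 0 0" --pt "1 0 0 0 0" --pt "1 0 0 0 0" --squeeze 50

```text
time_s: 4.75
eef_pos: [0.5072, -0.3936, 0.1103]
eef_rot: [3.114, 0.403, 0.002]
force: [-0.3, 0.2, 5.6]
finger_gap: 0.131
```

Request:
step_arm --pt "1 0 0 -0.2 0" --pt "1 0 0 -0.4 0" --pt "1 0 0 -0.6 0" --pt "1 0 0 -0.6 0" --pt "1 0 0 -0.6 0" --pt "1 0 0 -0.6 0" --pt "1 0 0 -0.6 0" --pt "1 0 0 -0.6 0" --pt "1 0 0 -0.3 0" --pt "1 0 0 0 0"

```text
time_s: 5.58
eef_pos: [0.5074, -0.3939, 0.2472]
eef_rot: [3.112, 0.402, 0.005]
force: [0.6, -0.5, -1.1]
finger_gap: 0.136
```

Run:
```python
from h import *
s=r.state();print(s['eef_pos'],s['eef_rot'],s['force'],s['finger_gap'])
snap('side','s3');snap('scene','c3s');snap('wrist','w3')
import cv2
for n,f in(('side','s3'),('scene','c3s')):
    c=optics.get_calibration(n);u,v=proj(c,s['eef_pos']-[0,0,.04]);print(u,v)
    a=cv2.imread(f'pics/{f}.png');u,v=int(u),int(v);cv2.imwrite(f'pics/{f}c.png',cv2.resize(a[max(0,v-60):v+70,max(0,u-60):u+60],None,fx=4.5,fy=4.5,interpolation=cv2.INTER_CUBIC))
```

```text
[ 0.50744782 -0.39387802  0.24722042] [3.11164243 0.40232697 0.00530776] [ 0.56916333 -0.50714186 -1.06941658] 0.13644440543840278
383.1445532083564 383.5698439831244
117.94902442424882 294.96555202539366
```

View pics/s3c.png

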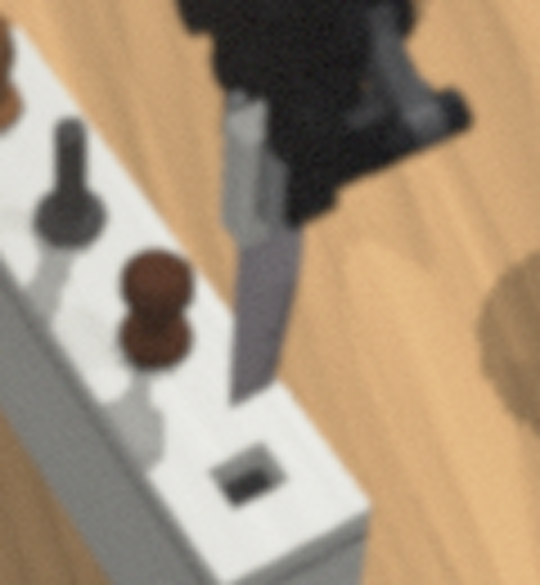

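View pics/c3sc.png

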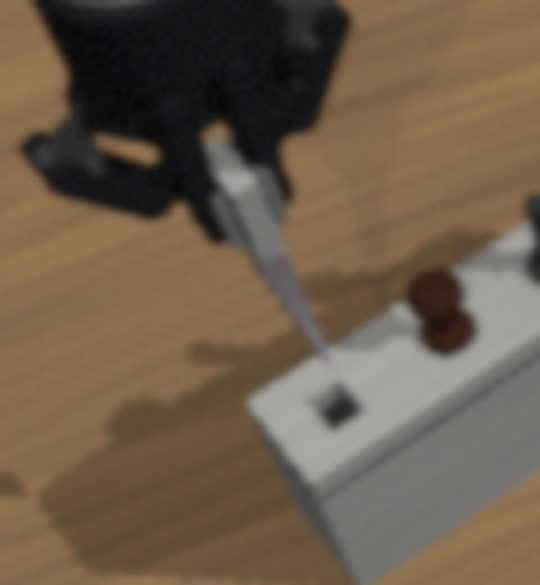

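View pics/w3.png

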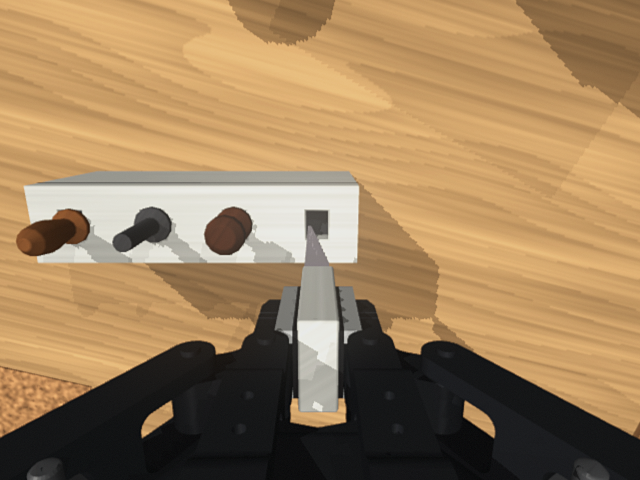

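Run:
```python
import cv2
a=cv2.imread('pics/w3.png');cv2.imwrite('pics/w3c.png',cv2.resize(a[195:325,265:370],None,fx=4.5,fy=4.5,interpolation=cv2.INTER_CUBIC))
a=cv2.imread('pics/c3s.png');cv2.imwrite('pics/c3d.png',cv2.resize(a[260:325,95:150],None,fx=9,fy=9,interpolation=cv2.INTER_CUBIC))
```

```text
(no output)
```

View pics/w3c.png

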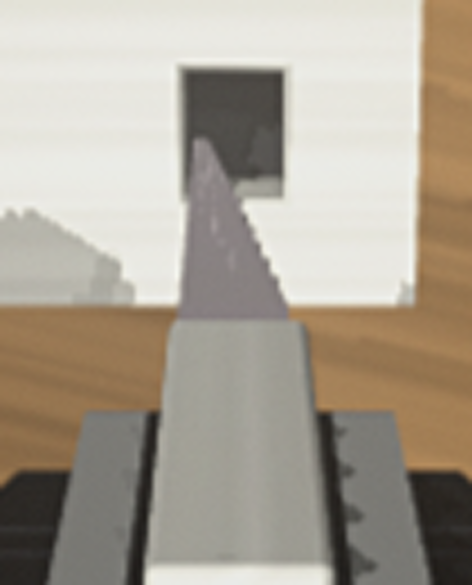

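View pics/c3d.png

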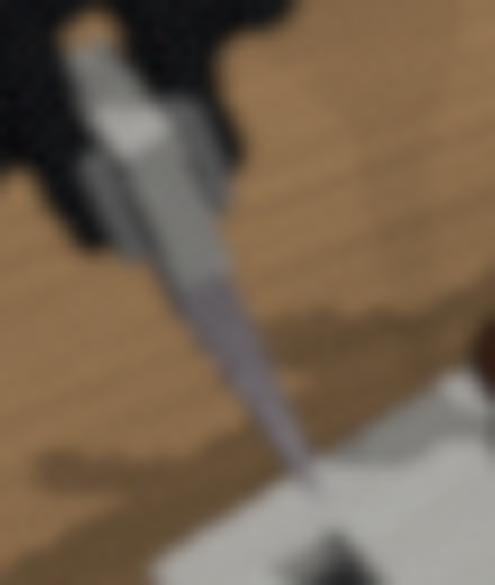

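Run:
```python
from h import *
np.set_printoptions(precision=4,suppress=True)
s=r.state();c=wcal(s);T=Ro.from_rotvec(s['eef_rot']).as_matrix()
for y in(-.006,-.004):
  for x in (-.008,.008): print(x,y,proj(c,s['eef_pos']+T@[x,y,.107]))
print(T)
plan([.455,.066,.247],-103.7,17,1)
```

```text
-0.008 -0.006 [308.2771 247.9624]
0.008 -0.006 [308.1196 223.1272]
-0.008 -0.004 [311.461  247.9619]
0.008 -0.004 [311.3557 223.1267]
[[ 0.9671  0.2543 -0.0019]
 [ 0.2543 -0.9671  0.0018]
 [-0.0014 -0.0022 -1.    ]]
cur yawY -75.26571900456376 turn 28.43428099543624
[[1, 0.13, -0.9, -0.01, np.float64(0.33)], [1, 0.11, -0.9, -0.01, np.float64(0.33)], [1, 0.08, -0.9, -0.01, np.float64(0.33)], [1, 0.05, -0.9, -0.01, np.float64(0.33)], [1, 0.03, -0.9, -0.01, np.float64(0.33)], [1, -0.0, -0.91, -0.01, np.float64(0.33)], [1, -0.03, -0.9, -0.01, np.float64(0.33)], [1, -0.05, -0.9, -0.01, np.float64(0.33)], [1, -0.08, -0.9, -0.01, np.float64(0.33)], [1, -0.11, -0.9, -0.01, np.float64(0.33)]]
[[1, -0.13, -0.9, -0.01, np.float64(0.33)], [1, -0.16, -0.89, -0.01, np.float64(0.33)], [1, -0.18, -0.89, -0.01, np.float64(0.33)], [1, -0.21, -0.88, -0.01, np.float64(0.33)], [1, -0.24, -0.87, -0.01, np.float64(0.33)], [1, -0.26, -0.87, -0.01, np.float64(0.33)], [1, -0.29, -0.86, -0.01, np.float64(0.33)]]
```

Request:
step_arm --pt "1 0 0 -0.5 0" --pt "1 0 0 -0.7 0" --pt "1 0 0 -0.4 0" --pt "1 0 0 0 0"

```text
time_s: 6.07
eef_pos: [0.5072, -0.3936, 0.2938]
eef_rot: [3.113, 0.402, 0.003]
force: [0.2, 0.2, -0.5]
finger_gap: 0.142
```

Request:
step_arm --pt "1 0.13 -0.6 0 0.33" --pt "1 0.11 -0.9 0 0.33" --pt "1 0.08 -0.9 0 0.33" --pt "1 0.05 -0.9 0 0.33" --pt "1 0.03 -0.9 0 0.33" --pt "1 0 -0.9 0 0.33" --pt "1 -0.03 -0.9 0 0.33" --pt "1 -0.05 -0.9 0 0.33" --pt "1 -0.08 -0.9 0 0.33" --pt "1 -0.11 -0.9 0 0.33"

```text
time_s: 6.9
eef_pos: [0.4774, -0.1311, 0.2893]
eef_rot: [-3.14, 0.051, 0.006]
force: [0.9, -0.1, -2.3]
finger_gap: 0.131
```

Request:
step_arm --pt "1 -0.13 -0.9 0 0.33" --pt "1 -0.16 -0.9 0 0.33" --pt "1 -0.18 -0.9 0 0.33" --pt "1 -0.21 -0.9 0 0.33" --pt "1 -0.24 -0.9 0 0.33" --pt "1 -0.26 -0.9 0 0.4" --pt "1 -0.29 -0.8 0 0.4" --pt "1 0 -0.15 0.5 0" --pt "1 0 0 0.5 0" --pt "1 0 0 0.4 0"

```text
time_s: 7.73
eef_pos: [0.4562, 0.0627, 0.2466]
eef_rot: [3.118, -0.381, -0.007]
force: [-0.3, -0.1, -2.4]
finger_gap: 0.13
```

Request:
step_arm --pt "1 0 0 0 0" --pt "1 0 0 0 0"

```text
time_s: 7.9
eef_pos: [0.4565, 0.0617, 0.2479]
eef_rot: [3.118, -0.384, -0.006]
force: [-0.1, 0.6, -0.7]
finger_gap: 0.134
```

Run:
```python
from h import *
s=r.state();print(s['eef_pos'],s['eef_rot'],s['force'],s['finger_gap'])
snap('wrist','w4')
import cv2
a=cv2.imread('pics/w4.png');cv2.imwrite('pics/w4c.png',cv2.resize(a[50:290,180:460],None,fx=2.8,fy=2.5,interpolation=cv2.INTER_CUBIC))
```

```text
[0.45654866 0.06173513 0.24792109] [ 3.11750606 -0.38400771 -0.00633618] [-0.05309068  0.63742894 -0.71298866] 0.13391728144296727
```

View pics/w4.png

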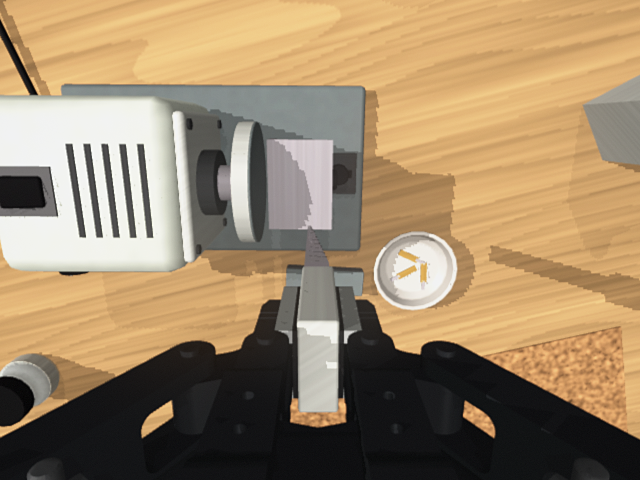

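Run:
```python
import cv2
a=cv2.imread('pics/w4.png');cv2.imwrite('pics/w4c.png',cv2.resize(a[110:260,215:345],None,fx=4,fy=4,interpolation=cv2.INTER_CUBIC))
```

```text
(no output)
```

View pics/w4c.png

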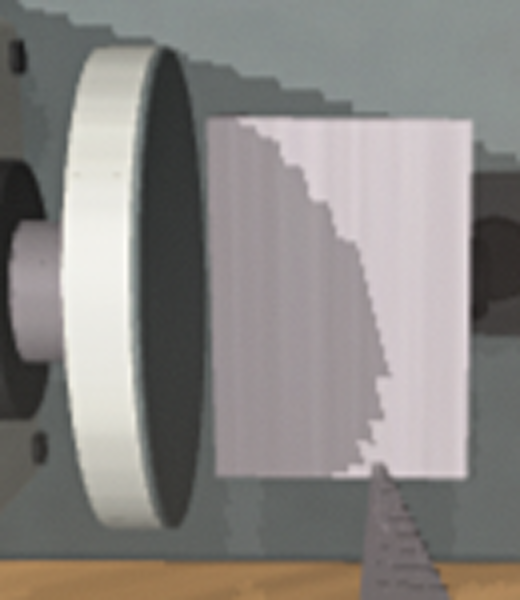

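Run:
```python
from h import *
np.set_printoptions(precision=4,suppress=True)
s=r.state();c=wcal(s)
P=[ray('wrist',215+u/4,110+v/4,.095,c)[:2] for u,v in[(207,117),(472,120),(468,478),(217,478)]]
for i,p in enumerate(P):
    e=P[(i+1)%4]-p; print(p,np.linalg.norm(e).round(4),np.degrees(np.arctan2(e[1],e[0])).round(2))
print(np.mean(P,0),'edge',(P[0]+P[3])/2)
T=Ro.from_rotvec(s['eef_rot']).as_matrix();print('tip',s['eef_pos']+T@[0,-.006,.107], 'yawY',np.degrees(np.arctan2(T[1,1],T[0,1])),T[2])
```

```text
[0.521 0.082] 0.0462 -104.7
[0.5093 0.0373] 0.0643 165.83
[0.4469 0.0531] 0.0463 75.93
[0.4582 0.098 ] 0.0648 -14.29
[0.4838 0.0676] edge [0.4896 0.09  ]
tip [0.4585 0.0675 0.1423] yawY -104.0605467341257 [-0.0014  0.0003 -1.    ]
```

Run:
```python
from h import *
plan([.4869,.0813,.248],-104.25,2,1)
```

```text
cur yawY -104.0605467341257 turn 0.189453265874306
[[1, 0.4, -0.44, 0.02, np.float64(0.02)], [1, 0.4, -0.44, 0.02, np.float64(0.02)]]
```

Request:
step_arm --pt "1 0.4 -0.44 0 0.04" --pt "1 0.4 -0.44 0 0" --pt "1 0 0 0.3 0" --pt "1 0 0 0.4 0" --pt "1 0 0 0.3 0" --pt "1 0 0 0.2 0" --pt "1 0 0 0 0" --pt "1 0 0 0 0"

```text
time_s: 8.62
eef_pos: [0.4865, 0.0814, 0.2132]
eef_rot: [3.117, -0.389, -0.002]
force: [-0.3, 0.7, -0.6]
finger_gap: 0.136
```

```bash
cat >> h.py <<'E'
def info(edge=(.4896,.0900),yaw=75.75):
    s=r.state();T=Ro.from_rotvec(s['eef_rot']).as_matrix();tip=s['eef_pos']+T@[0,-.006,.107]
    a=np.radians(yaw);Y=np.array([np.cos(a),np.sin(a)]);X=np.array([Y[1],-Y[0]])
    d=tip[:2]-np.array(edge);f=s['force']
    print('t%.2f tip x%.2f y%.2f z%.2f mm yawY %.2f tilt %s F xg%.2f yg%.2f z%.2f tau %s gap%.3f'%(s['time_s'],1e3*d@X,1e3*d@Y,1e3*tip[2],np.degrees(np.arctan2(T[1,1],T[0,1])),T[2,:2].round(4),f[:2]@X,f[:2]@Y,f[2],s['torque'].round(2),s['finger_gap']))
    return s
E
python3 - <<'E'
from h import *
info();snap('wrist','w5');snap('side','s5')
import cv2
a=cv2.imread('pics/w5.png');cv2.imwrite('pics/w5c.png',cv2.resize(a[130:310,200:400],None,fx=3.5,fy=3.3,interpolation=cv2.INTER_CUBIC))
a=cv2.imread('pics/s5.png');cv2.imwrite('pics/s5c.png',cv2.resize(a[150:270,240:360],None,fx=4.5,fy=4.5,interpolation=cv2.INTER_CUBIC))
E
```

```text
t8.62 tip x-1.07 y-3.14 z106.24 mm yawY -104.24 tilt [-0.0013  0.0004] F xg-0.49 yg0.56 z-0.58 tau [ 0.02 -0.    0.01] gap0.136
```

View pics/w5c.png

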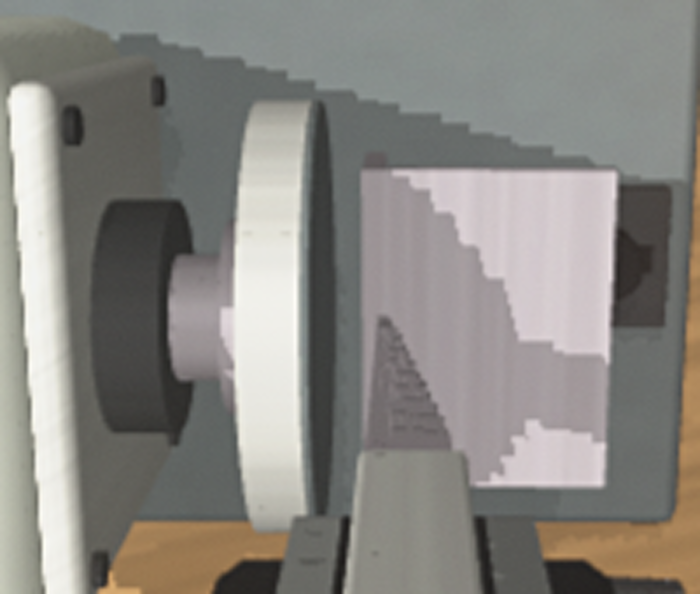

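View pics/s5c.png

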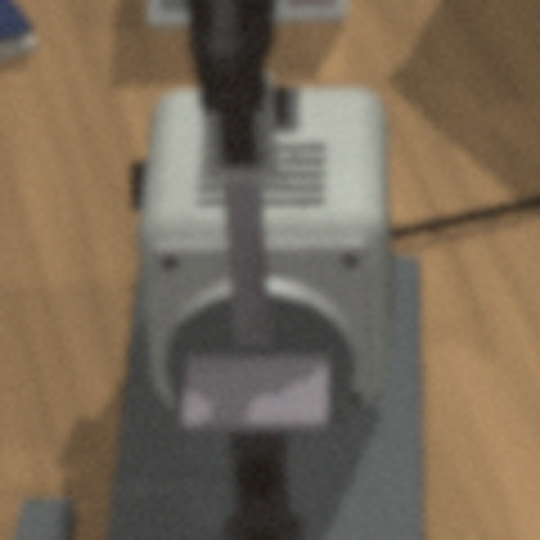

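Request:
step_arm --pt "1 0.02 -0.1 0 0" --pt "1 0.02 -0.1 0 0" --pt "1 0 0 0 0"

```text
time_s: 8.97
eef_pos: [0.4902, 0.0879, 0.2144]
eef_rot: [-3.117, 0.388, -0.002]
force: [0.1, 0.2, -1.3]
finger_gap: 0.135
```

Request:
step_arm --pt "1 0 -0.03 0 0" --pt "1 0 0 0 0"

```text
time_s: 9.13
eef_pos: [0.4901, 0.0884, 0.214]
eef_rot: [-3.117, 0.388, -0.0]
force: [0.3, -0.2, -1.4]
finger_gap: 0.134
```

Run:
```python
from h import *
info()
```

```text
t9.13 tip x0.90 y4.60 z107.02 mm yawY -104.19 tilt [ 0.0001 -0.0002] F xg0.33 yg-0.17 z-1.39 tau [-0.   -0.04  0.02] gap0.134
```

Request:
step_arm --pt "1 0 -0.02 0 0" --pt "1 0 0 0 0"

```text
time_s: 9.3
eef_pos: [0.4902, 0.0888, 0.2139]
eef_rot: [-3.117, 0.389, 0.0]
force: [-0.9, 0.3, -1.1]
finger_gap: 0.134
```

Request:
step_arm --pt "1 0 -0.02 0 0" --pt "1 0 0 0 0"

```text
time_s: 9.47
eef_pos: [0.4903, 0.0894, 0.2139]
eef_rot: [-3.117, 0.389, 0.0]
force: [0.3, -0.7, -1.5]
finger_gap: 0.135
```

Request:
step_arm --pt "1 0 -0.02 0 0" --pt "1 0 0 0 0"

```text
time_s: 9.63
eef_pos: [0.4905, 0.09, 0.2139]
eef_rot: [-3.117, 0.389, 0.0]
force: [-0.9, 0.7, -1.4]
finger_gap: 0.134
```

Run:
```python
from h import *
info()
```

```text
t9.63 tip x0.84 y6.20 z106.89 mm yawY -104.21 tilt [-0.0001 -0.0002] F xg-1.02 yg0.49 z-1.37 tau [-0.   -0.    0.03] gap0.134
```

Request:
step_arm --pt "1 0 -0.02 0 0" --pt "1 0 0 0 0"

```text
time_s: 9.8
eef_pos: [0.4906, 0.0905, 0.2139]
eef_rot: [-3.117, 0.389, 0.0]
force: [-0.4, -0.9, -1.8]
finger_gap: 0.132
```

Request:
step_arm --pt "1 0 -0.02 0 0" --pt "1 0 0 0 0"

```text
time_s: 9.97
eef_pos: [0.4908, 0.0912, 0.2139]
eef_rot: [-3.117, 0.389, 0.0]
force: [-0.3, 0.3, -2.0]
finger_gap: 0.135
```

Request:
step_arm --pt "1 0 -0.02 0 0" --pt "1 0 0 0 0"

```text
time_s: 10.13
eef_pos: [0.4909, 0.0917, 0.2139]
eef_rot: [-3.117, 0.389, -0.0]
force: [-0.4, -0.1, -1.6]
finger_gap: 0.134
```

Run:
```python
from h import *
info();snap('wrist','w6')
import cv2
a=cv2.imread('pics/w6.png');cv2.imwrite('pics/w6c.png',cv2.resize(a[180:310,220:380],None,fx=4.5,fy=4.5,interpolation=cv2.INTER_CUBIC))
```

```text
t10.13 tip x0.86 y7.99 z106.91 mm yawY -104.21 tilt [-0.     -0.0001] F xg-0.33 yg-0.23 z-1.58 tau [-0.01  0.01 -0.01] gap0.134
```

View pics/w6c.png

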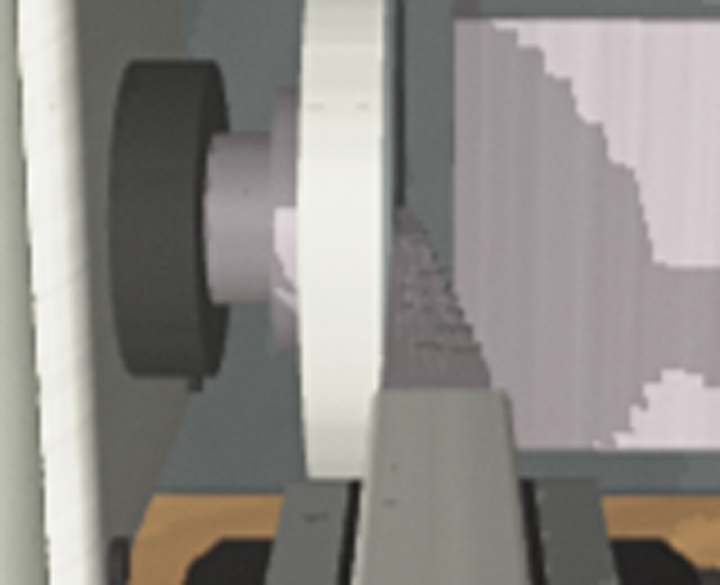

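Request:
step_arm --pt "1 0 -0.02 0 0" --pt "1 0 0 0 0"

```text
time_s: 10.35
eef_pos: [0.491, 0.092, 0.2139]
eef_rot: [3.117, -0.389, -0.0]
force: [-0.7, -1.1, -0.3]
finger_gap: 0.131
```

Request:
step_arm --pt "1 0 -0.02 0 0" --pt "1 0 0 0 0"

```text
time_s: 10.52
eef_pos: [0.4911, 0.0922, 0.214]
eef_rot: [3.116, -0.389, -0.0]
force: [-0.4, -2.7, -0.2]
finger_gap: 0.133
```

Run:
```python
from h import *
info()
```

```text
t10.52 tip x0.90 y8.37 z106.95 mm yawY -104.24 tilt [0.     0.0014] F xg0.30 yg-2.66 z-0.18 tau [-0.63  0.16 -0.01] gap0.133
```

Request:
step_arm --pt "1 0 0.035 0 0" --pt "1 0 0 0.1 0" --pt "1 0 0 0.1 0" --pt "1 0 0 0.1 0" --pt "1 0 0 0.1 0" --pt "1 0 0 0.1 0" --pt "1 0 0 0.1 0" --pt "1 0 0 0 0"

```text
time_s: 11.18
eef_pos: [0.4905, 0.0919, 0.1948]
eef_rot: [-3.117, 0.389, 0.002]
force: [-0.4, 0.0, -1.8]
finger_gap: 0.136
```

Run:
```python
from h import *
info()
```

```text
t11.18 tip x0.27 y8.11 z87.81 mm yawY -104.21 tilt [-0.0016 -0.    ] F xg-0.44 yg-0.07 z-1.82 tau [-0.12 -0.   -0.05] gap0.136
```

Request:
step_arm --pt "1 0 0 0.1 0" --pt "1 0 0 0.1 0" --pt "1 0 0 0.1 0" --pt "1 0 0 0.1 0" --pt "1 0 0 0.1 0" --pt "1 0 0 0 0"

```text
time_s: 11.68
eef_pos: [0.4905, 0.0919, 0.1799]
eef_rot: [-3.117, 0.389, 0.002]
force: [-0.6, -0.5, -2.0]
finger_gap: 0.136
```

Run:
```python
from h import *
info()
```

```text
t11.68 tip x0.28 y8.08 z72.92 mm yawY -104.21 tilt [-0.0015  0.    ] F xg-0.46 yg-0.61 z-2.01 tau [-0.12  0.08 -0.04] gap0.136
```

Request:
step_arm --pt "1 0 0 0.1 0" --pt "1 0 0 0.1 0" --pt "1 0 0 0 0"

```text
time_s: 11.93
eef_pos: [0.4907, 0.0919, 0.1741]
eef_rot: [-3.117, 0.389, 0.002]
force: [0.4, 0.5, -1.5]
finger_gap: 0.134
```

Request:
step_arm --pt "1 0 0 0.1 0" --pt "1 0 0 0.1 0" --pt "1 0 0 0 0"

```text
time_s: 12.18
eef_pos: [0.4906, 0.0919, 0.1681]
eef_rot: [-3.117, 0.389, 0.002]
force: [-0.4, -0.1, -1.6]
finger_gap: 0.137
```

Run:
```python
from h import *
info();snap('wrist','w7')
import cv2
a=cv2.imread('pics/w7.png');cv2.imwrite('pics/w7c.png',cv2.resize(a[180:340,220:380],None,fx=4.,fy=3.7,interpolation=cv2.INTER_CUBIC))
```

```text
t12.18 tip x0.41 y8.06 z61.11 mm yawY -104.21 tilt [-0.0011  0.    ] F xg-0.33 yg-0.21 z-1.61 tau [-0.07  0.01 -0.03] gap0.137
```

View pics/w7c.png

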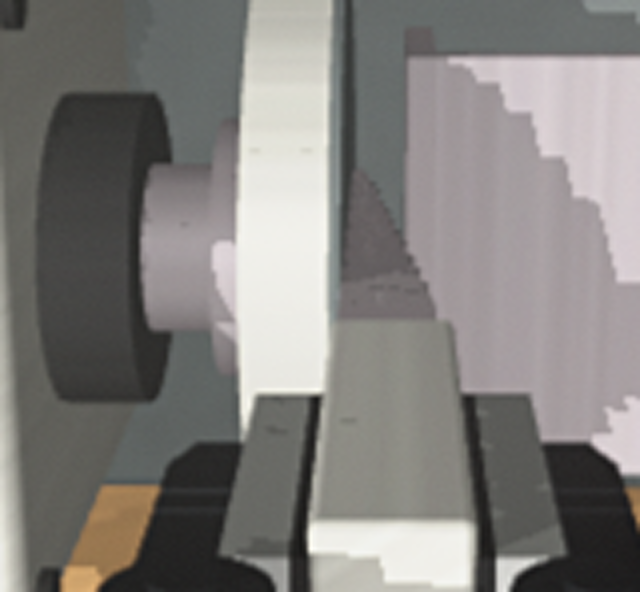

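Request:
step_arm --pt "1 0 0 0.07 0" --pt "1 0 0 0.07 0" --pt "1 0 0 0 0"

```text
time_s: 12.48
eef_pos: [0.4908, 0.0918, 0.1642]
eef_rot: [-3.117, 0.389, 0.001]
force: [-0.6, -0.8, -1.4]
finger_gap: 0.133
```

Request:
step_arm --pt "1 0 0 0.05 0" --pt "1 0 0 0.05 0" --pt "1 0 0 0 0"

```text
time_s: 12.73
eef_pos: [0.4909, 0.0918, 0.1614]
eef_rot: [-3.117, 0.389, 0.001]
force: [-1.0, -0.6, -1.8]
finger_gap: 0.135
```

Run:
```python
from h import *
info()
```

```text
t12.73 tip x0.74 y8.08 z54.36 mm yawY -104.21 tilt [-0.0003 -0.    ] F xg-0.81 yg-0.85 z-1.76 tau [-0.06  0.04 -0.02] gap0.135
```

Request:
step_arm --pt "1 0 0 0.05 0" --pt "1 0 0 0 0"

```text
time_s: 12.9
eef_pos: [0.4909, 0.0918, 0.1599]
eef_rot: [-3.117, 0.389, 0.0]
force: [-0.6, -0.3, -1.7]
finger_gap: 0.138
```

Request:
step_arm --pt "1 0 0 0.05 0" --pt "1 0 0 0 0"

```text
time_s: 13.07
eef_pos: [0.4909, 0.0918, 0.1584]
eef_rot: [-3.117, 0.389, 0.0]
force: [0.1, -1.0, -1.3]
finger_gap: 0.134
```

Run:
```python
from h import *
info()
```

```text
t13.07 tip x0.76 y8.09 z51.44 mm yawY -104.22 tilt [-0.0003 -0.0001] F xg0.31 yg-0.92 z-1.25 tau [-0.09 -0.03  0.04] gap0.134
```

Request:
step_arm --pt "1 0 0 0.04 0" --pt "1 0 0 0 0"

```text
time_s: 13.23
eef_pos: [0.4909, 0.0918, 0.1573]
eef_rot: [-3.117, 0.389, 0.0]
force: [0.5, -0.6, -1.5]
finger_gap: 0.135
```

Request:
step_arm --pt "1 0 0 0.03 0" --pt "1 0 0 0 0"

```text
time_s: 13.4
eef_pos: [0.4909, 0.0918, 0.1564]
eef_rot: [-3.117, 0.389, 0.0]
force: [-0.4, -1.1, -1.4]
finger_gap: 0.126
```

Run:
```python
from h import *
info()
```

```text
t13.40 tip x0.82 y8.08 z49.45 mm yawY -104.21 tilt [-0.0001 -0.0001] F xg-0.12 yg-1.20 z-1.40 tau [-0.08 -0.08 -0.01] gap0.126
```

Request:
step_arm --pt "1 0 0 0.03 0" --pt "1 0 0 0 0"

```text
time_s: 13.57
eef_pos: [0.4909, 0.0918, 0.1556]
eef_rot: [-3.117, 0.389, 0.0]
force: [-0.1, -0.3, -1.7]
finger_gap: 0.135
```

Request:
step_arm --pt "1 0 0 0.03 0" --pt "1 0 0 0 0"

```text
time_s: 13.73
eef_pos: [0.4909, 0.0918, 0.1547]
eef_rot: [-3.117, 0.389, 0.0]
force: [-0.3, -0.0, -1.2]
finger_gap: 0.133
```

Request:
step_arm --pt "1 0 0 0.03 0" --pt "1 0 0 0 0"

```text
time_s: 13.9
eef_pos: [0.4911, 0.0918, 0.154]
eef_rot: [-3.117, 0.389, -0.0]
force: [-0.1, -0.8, 0.3]
finger_gap: 0.134
```

Run:
```python
from h import *
info()
```

```text
t13.90 tip x0.99 y8.13 z47.01 mm yawY -104.21 tilt [ 0.0003 -0.0002] F xg0.13 yg-0.81 z0.25 tau [-0.14  0.05  0.  ] gap0.134
```

Request:
step_arm --pt "1 0 0 0.02 0" --pt "1 0 0 0 0"

```text
time_s: 14.07
eef_pos: [0.4911, 0.0918, 0.1537]
eef_rot: [-3.117, 0.389, -0.001]
force: [0.2, -0.4, 1.8]
finger_gap: 0.132
```

Run:
```python
from h import *
info()
```

```text
t14.07 tip x1.08 y8.17 z46.71 mm yawY -104.21 tilt [ 0.0006 -0.0003] F xg0.25 yg-0.37 z1.77 tau [-0.11  0.06 -0.  ] gap0.132
```

Request:
step_arm --pt "1 0 0 0.02 0" --pt "1 0 0 0 0"

```text
time_s: 14.23
eef_pos: [0.4912, 0.0918, 0.1533]
eef_rot: [-3.117, 0.389, -0.002]
force: [-1.1, -0.4, 2.3]
finger_gap: 0.132
```

Run:
```python
from h import *
info()
```

```text
t14.23 tip x1.22 y8.21 z46.31 mm yawY -104.22 tilt [ 0.0009 -0.0004] F xg-0.99 yg-0.61 z2.26 tau [-0.22  0.21  0.01] gap0.132
```

Request:
step_arm --pt "1 0 0 0.015 0" --pt "1 0 0 0 0" --pt "1 0 0 0 0" --pt "1 0 0 0 0" --pt "1 0 0 0 0"

```text
time_s: 14.65
eef_pos: [0.4913, 0.0918, 0.153]
eef_rot: [-3.117, 0.389, -0.002]
force: [-0.8, -0.3, 4.9]
finger_gap: 0.134
```

Run:
```python
from h import *
info();snap('wrist','w8');snap('side','s8');snap('scene','c8');info()
import cv2
a=cv2.imread('pics/w8.png');cv2.imwrite('pics/w8c.png',cv2.resize(a[180:340,220:380],None,fx=4.,fy=3.7,interpolation=cv2.INTER_CUBIC))
a=cv2.imread('pics/s8.png');b=cv2.imread('pics/c8.png')
f=lambda m:cv2.resize(m,(390,390),interpolation=cv2.INTER_CUBIC)
cv2.imwrite('pics/b8.png',cv2.hconcat([f(a[150:270,240:360]),f(b[180:300,290:410])]))
```

```text
t14.65 tip x1.33 y8.25 z46.01 mm yawY -104.21 tilt [ 0.0012 -0.0005] F xg-0.73 yg-0.45 z4.86 tau [-0.15  0.18 -0.02] gap0.134
t14.80 tip x1.32 y8.25 z46.03 mm yawY -104.21 tilt [ 0.0012 -0.0005] F xg-1.07 yg-0.93 z5.42 tau [-0.18  0.22  0.  ] gap0.138
```

View pics/w8c.png

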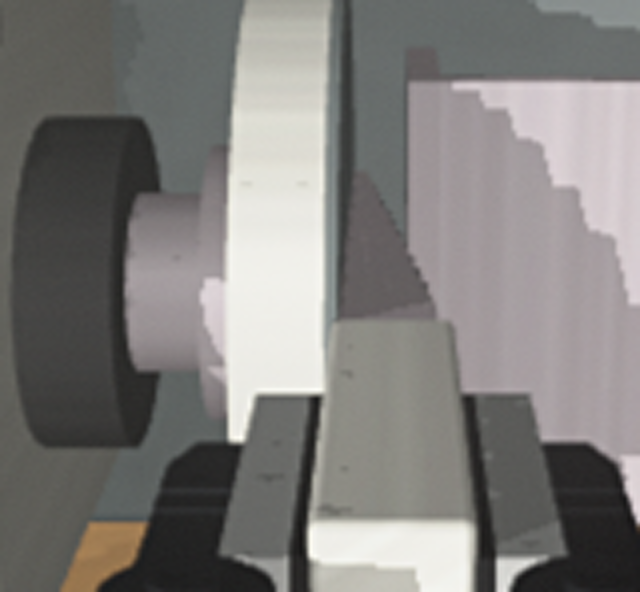

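View pics/b8.png

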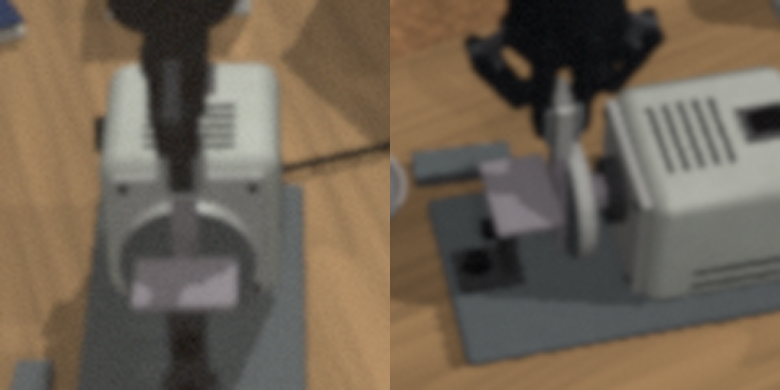

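View pics/s8.png

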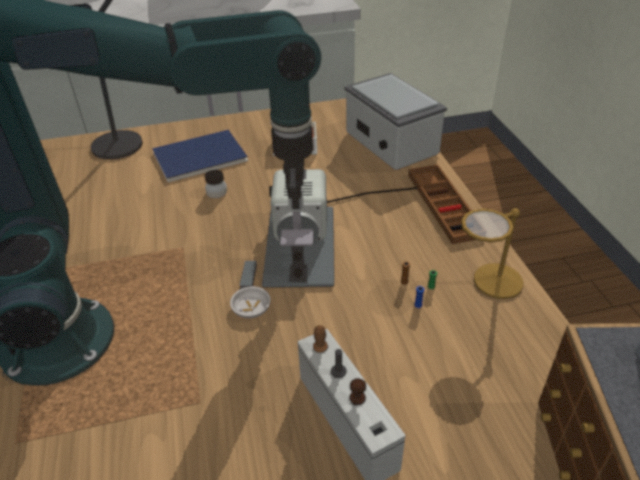

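Run:
```python
from h import *
info();print(order.finish_job())
```

```text
t14.80 tip x1.32 y8.25 z46.03 mm yawY -104.21 tilt [ 0.0012 -0.0005] F xg-1.07 yg-0.93 z5.42 tau [-0.18  0.22  0.  ] gap0.138
the job is handed in; nothing more can be done
None
```

The taper gauge is in the gap between the disc and the tool rest. It is snug on both, still gripped, and held at that depth for you to read. I handed the job in at 14.8 s of the 42 s allowed.

**What I did:** I took the gauge out of the end pocket of the holder. In the wrist view the handle was flush with the blade on one side only, which showed me the flat face, and I turned that face to the disc. I touched the disc lightly, backed off about 1 mm, and lowered the gauge in small steps until it began to drag.

**Last checks:**
- **Depth:** the tip is at about 46 mm height, which puts about 49 mm of the gauge below the rest's top. The blade is about 8.1 mm thick there.
- **Gap:** that agrees with about 8.2 mm between the rest edge (camera) and the touch on the disc. These positions are only good to 1–2 mm, so read the gauge itself.
- **Contact:** the upward drag is about 6.5 N above the free-hanging reading, with the sideways force near zero. I take that to mean both sides are touching, though I did not check it by moving the gauge sideways.
- **Alignment:** the gauge is upright to about 0.1° and about 1.3 mm off the middle of the rest.
- **Surroundings:** in the final pictures the desk objects and the other three tools looked unmoved. My moves kept the arm well clear of the switch; the side view hides it, so I did not check it closely at the end.

No check failed.

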